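# Load the board tester and shut its cover

## Robot

A 6-joint arm with a two-finger parallel gripper is mounted at the origin on the work surface. World frame = base frame: x ahead of the robot, y to its left, z up, the work surface at z = 0. Lengths are in m, angles in degrees, forces in N, time in s.
With the tool pointing down it reaches from about 0.25 to 0.725 m from the base axis. Payload 9.7 kg.
Tool frame: the origin (TCP) lies at the very end of the fingers, on their centre line; the grasp point (between the pads) lies 19 mm behind it (bot.grip_point_offset is the distance from the TCP to the grasp point, in m); y points along the fingers, x is the direction in which the jaws open and shut, and the axes are right-handed (so a half turn about y gives the same grasp; the last joint's range is limited). The gripper opens to 85 mm and grips with 20 to 120 N. Pads are 22 mm wide; open, the fingers measure 114 mm over their backs; the gripper's body (76 mm by 85 mm) begins 54 mm behind the grasp point. The pads swing forward as they close: fully open they stand 13 mm farther back than shut.
Start: joints at [0, 4.979, 10.078, 95.1, 0, 90], TCP at [0.55, -0, 0.231] pointing down, gripper open.
Joint ranges: [-179.16, 179.16], [-48.56, 103.87], [-65.8, 70.77], [-126.05, 130.52], [-82.76, 87.17], [-180, 180]. Speed limits (degrees/s): [127.2, 127.2, 147.25, 180, 180, 180].

## Interface

Orientations are given as [roll, pitch, yaw] about the fixed x, y, z axes, in that order (R = Rz(yaw) Ry(pitch) Rx(roll)).
In Python, from workcell import bot gives the robot as it stands.
- The arm moves only by the shell command python3 -m inch 'ROWS' [FORCE]. ROWS is JSON, a list of rows, each a list of 3 entries, a list of its own where there are three numbers: the shift along the tool's x, y, z in mm, then the turn, a rotation vector about the tool's x, y, z in rad, then the finger opening in mm, from 0 to 85.4. In form: [[[x, y, z], [ax, ay, az], grip], ...]. A call has 1 to 20 rows; each row is the pose to reach, as a shift and turn from the pose measured when the call began, along the tool's axes at that moment; what a row does not reach only later rows make up. A row lasts 1/10 s, in which the tool goes at most 50 mm and 8.59 degrees, less where a joint would pass 70% of its speed; a pose out of reach is approached as far as the arm can. A call with a gripper value outside its range is refused whole. The fingers move at their own pace and stop on an object; FORCE is the grip in N (left out, the last holds). Time passes only in rows, so rows that repeat a pose let the fingers close. It gives the time, the measured TCP pose, the force and the opening at its end, in the units of the state.
- bot.get_obs(): the state, without advancing time (a new reading comes with each control period).
- bot.camera(name): name is "scene" or "side" or "wrist"; returns a dict with "frame" (400x640x3 uint8, red, green, blue), "mtx" (3x3 intrinsics, pixels), "origin" and "orientation" of the camera in the world. Camera axes: x right, y down, z forward; pixel columns grow to the right and rows downward; lengths in m; the calibration is good to about 2 mm. A picture is of the moment at which its call begins. There is no depth.
- bot.job_done(): hands the job in, once; it reports no verdict.
Trained networks look in a picture, given as the dict that the camera call returned (one of the last four; its "shot" number tells which), for a name from the list of things; names that differ only in an ending like _2 or _b are one class to them, and where a whole thing is asked for, a point or a joint stands for the part that bears it (a point fixed in the world has none). Each returns a list of dicts, best first, with "confidence" (0 to 1); they miss things now and then, are a little off and sometimes report something else, mostly with a low value. They report only what shows in the picture. A call takes as long as a camera call. They do not tell look-alikes from the thing itself.
- bot.search_frame(picture, name): "box" ([left, top, right, bottom] in pixels, round what is visible of it).
- bot.cut_out(picture, name): "region" (400x640 bool, what is visible of it) and "box" ([left, top, right, bottom] in pixels, round what is visible of it).
The state is a dict: "time": time; "q": joint angles; "qd": joint speeds; "joint_efforts": joint torques, N m; "ee_pos": TCP position; "tcp_rot": TCP orientation; "wrist_force": force on the tool from outside, world axes, zero at the start; "torque": the same for the moment, N m; "opening": finger opening in m.
Only numpy, scipy, OpenCV 4.12 (cv2) and the standard library are available. Lean on these libraries where they do the work, as an engineer would, in place of code of your own. Each camera call takes 0.05 s, during which the arm holds its last target. There are 200 camera calls.

## Task

One of the two carriages of the board tester carries the green circuit board: push that carriage in by its front plate until it is fully home, and then push the tester's hinged cover down until it is fully shut. Leave the other carriage, with the heatsink on it, standing out as it is; only push with the fingertips, do not touch or lift the board or the heatsink, and do not disturb the other things on the bench.

Things in the scene. Friction and masses are not known exactly. Their poses are not given: they have to be found in the camera images.
- tester: Board tester, fixed grey fixture, turned up to 0.25 rad. Origin: centre of its underside. x: away from the robot, the way carriages go home; y left; z up. Plinth 180 (x) x 260 (y) x 36 mm high; rails along x (12 mm wide, at y -124, 0, +124 mm) and rear wall, tops 80 mm high. Bays centred at y +62 (left) and -62 mm (right), a carriage in each slides out to -x; clear framed cover hinged at rear.
- carriage_left (a joint): How far the left carriage (+y bay) stands out, in m: 0 = fully home against its stop (front plate against the plinth), starts 0.06 to 0.08, at most 0.12. Sliding friction about 2 N; it stays where it is left.
- carriage_right (a joint): The same for the right carriage (-y bay).
- front_left (a point): Centre of the outer (-x) face of the left carriage's upright aluminium front plate: 110 mm wide (y), from 14 to 72 mm above the bench, 10 mm thick. This point is 43 mm above the bench and, with the carriage home, 100 mm from the tester's origin along its -x. The two front plates have a 14 mm gap between them, seen from the front.
- front_right (a point): The same point on the right carriage's front plate.
- nest_left (a point): Centre of the left carriage's nest, a flat bed 46 mm above the bench with a rim 5 mm high, 92 (x) x 82 mm inside; it lies 85 mm behind (+x of) point front_left.
- nest_right (a point): The same point on the right carriage.
- cover (a joint): Angle of the cover in rad: 0 = fully shut, lying flat on the rails; starts 0.75 to 1.1, at most 1.5. Stiff hinge (0.35 N m of friction): it stays where it is left, and a push of about 2 to 4 N near its free edge moves it.
- cover_hinge (a point): Middle of the cover's hinge line (along the tester's y), 84 mm behind (+x of) the tester's origin, 81 mm above the bench. Cover: flat panel 172 (hinge to free edge) x 258 mm (y) x 10 mm, windows solid too. At angle a its underside runs from here along (-cos a, 0, sin a) in tester axes; the outer face, to push on, lies 10 mm off along (sin a, 0, cos a). Shut, that face is 91 mm above the bench.
- cover_edge (a point): Middle of the cover's free edge, on its outer face.
- board: Green circuit board 70 x 76 x 3 mm (about 90 g) with small parts standing up to 19 mm above its underside. Lies loose in one of the two nests, left or right. Origin: centre of its underside.
- heatsink: Dark finned metal heatsink 64 x 70 x 25 mm high, about 150 g. Lies loose in the other nest. Origin: centre of its underside.
- spool: White spool, 54 mm across, 46 mm high, standing within about 65 mm of the tester's left (+y) side. Bystander. Origin: centre of its underside.
- screwdriver: Screwdriver 160 mm long lying along x, within about 110 mm of the tester's right (-y) side. Bystander.
- brush: Brush 160 mm long lying at the left of the bench. Bystander.
- flux: Small capped bottle 40 mm across, 90 mm high, at the right of the bench. Bystander.
- stand: White plastic bowl 110 mm across, 75 mm high, at the left of the bench. Bystander.
- parts_tray: Black divided tray 120 x 160 x 30 mm at the right of the bench. Bystander.
- capacitor: Black upright cylinder 35 mm across, 50 mm high, at the left of the bench. Bystander.
Things that resemble listed ones, but are neither listed nor needed, are in the scene too. Leave any pink look-alike of the heatsink alone. Leave any red look-alike of the board alone.

How it is judged (in metres and radians):
On the way, in this order (a step that is already met when the one before it is completed fails the run):
1. the carriage with the board is fully home (((horizontal distance between board and nest_left below 0.03 m and value of joint carriage_left below 0.004 m) or (horizontal distance between board and nest_right below 0.03 m and value of joint carriage_right below 0.004 m))), for 0.2 s.
2. the cover is fully shut (value of joint cover below 0.035 rad), for 0.2 s.
At the end, for the whole second after the job is handed in: The carriage with the board is within 4 mm of fully home, the board lying flat in its nest (within 30 mm of its centre); the cover is within 0.035 rad of shut; the other carriage stands within 10 mm of where it was, with the heatsink flat in its nest (((horizontal distance between board and nest_left below 0.03 m and value of joint carriage_left below 0.004 m and distance of front_right from where it was at the start of the episode below 0.01 m) or (horizontal distance between board and nest_right below 0.03 m and value of joint carriage_right below 0.004 m and distance of front_left from where it was at the start of the episode below 0.01 m)) and value of joint cover below 0.035 rad and angle between each of board, heatsink's own z axis and vertical below 0.15 rad and linear speed of board below 0.02 m/s and (horizontal distance between heatsink and nest_left below 0.03 m or horizontal distance between heatsink and nest_right below 0.03 m)); the robot touches nothing.
It fails at once if the fingers touch the board (contact force between the fingers and board above 1 N).
It fails at once if the fingers touch the heatsink (contact force between the fingers and heatsink above 1 N).
It fails at once if the board or the heatsink is lifted off its carriage (height (world z) of any of board, heatsink above 0.06 m).
It fails at once if the carriage with the heatsink is moved more than 10 mm ((horizontal distance between board and nest_left below 0.03 m and distance of front_right from where it was at the start of the episode above 0.01 m) or (horizontal distance between board and nest_right below 0.03 m and distance of front_left from where it was at the start of the episode above 0.01 m)).
It fails at once if another thing on the bench is moved more than 20 mm (distance of any of spool, screwdriver, brush, flux, stand, parts_tray, capacitor from where it was at the start of the episode above 0.02 m).
It also fails if it takes over 46 s, if anything falls off the work surface, if the arm or the gripper's body presses on something with over 40 N, if the wrist force passes 120 N, or if a joint passes its speed limit or range.

## Working session

There is one attempt and no reset: what is moved stays moved. The work goes in short steps, Python scripts to look and compute and a shell command to move; the robot and the scene stay as the last step left them, time stands still between calls to the robot, and variables do not carry over. Pictures are saved under pics/ and viewed, about 8 in all and at most 12, crops included, and the job is handed in when it is done.

```bash
mkdir -p pics; ls; python3 - <<'E'
from workcell import bot
import cv2,numpy as np
o=bot.get_obs();print({k:np.round(v,3).tolist() for k,v in o.items()})
for n in ["scene","side"]:
    p=bot.camera(n);cv2.imwrite(f"pics/{n}0.png",p["frame"][:,:,::-1])
    print(n,p["mtx"].tolist(),p["origin"],p["orientation"])
    for t in ["tester","carriage_left","front_left","front_right","cover","board","heatsink","spool","screwdriver"]:
        print(t,[(np.round(d["box"]).tolist(),round(d["confidence"],2)) for d in bot.search_frame(p,t)[:3]])
E
```

```text
pics
{'time': 0.0, 'q': [-0.0, 5.01, 10.032, 95.101, 0.0, 90.001], 'qd': [-0.045, -0.02, 0.058, -0.186, -0.042, -0.045], 'joint_efforts': [0.001, -52.039, 46.48, 0.016, 0.0, -0.0], 'ee_pos': [0.55, -0.0, 0.231], 'tcp_rot': [-90.0, 0.079, -0.002], 'wrist_force': [-0.73, 0.07, -0.2], 'torque': [-0.007, 0.006, -0.013], 'opening': 0.086}
scene [[387.5566747832925, 0.0, 314.66789439599944], [0.0, 387.5566747832925, 208.651208522081], [0.0, 0.0, 1.0]] [ 1.08095408 -0.17766025  1.20112965] [-153.89016015    0.48875809   72.43540376]
tester [([261.0, 186.0, 356.0, 283.0], 0.61), ([260.0, 193.0, 299.0, 223.0], 0.48)]
carriage_left [([297.0, 186.0, 332.0, 215.0], 0.86)]
front_left [([296.0, 186.0, 333.0, 214.0], 0.85)]
front_right [([267.0, 193.0, 296.0, 226.0], 0.62)]
cover [([264.0, 203.0, 359.0, 279.0], 0.79)]
board [([232.0, 186.0, 259.0, 211.0], 0.6), ([267.0, 209.0, 297.0, 224.0], 0.47)]
heatsink [([293.0, 165.0, 320.0, 187.0], 0.85), ([345.0, 168.0, 368.0, 191.0], 0.74), ([263.0, 194.0, 300.0, 221.0], 0.74)]
spool [([356.0, 208.0, 370.0, 231.0], 0.66)]
screwdriver [([239.0, 245.0, 255.0
[... 250 characters left out ...]
], 0.78), ([332.0, 156.0, 391.0, 231.0], 0.58), ([285.0, 202.0, 333.0, 236.0], 0.2)]
carriage_left [([287.0, 204.0, 337.0, 237.0], 0.87)]
front_left [([287.0, 206.0, 335.0, 238.0], 0.92), ([348.0, 267.0, 402.0, 282.0], 0.68)]
front_right [([294.0, 228.0, 352.0, 265.0], 0.69), ([285.0, 207.0, 334.0, 235.0], 0.31), ([345.0, 268.0, 403.0, 284.0], 0.15)]
cover [([369.0, 287.0, 385.0, 304.0], 0.39)]
board [([314.0, 225.0, 339.0, 248.0], 0.78), ([260.0, 269.0, 298.0, 295.0], 0.56)]
heatsink [([303.0, 205.0, 331.0, 225.0], 0.85), ([248.0, 220.0, 274.0, 240.0], 0.72), ([257.0, 194.0, 286.0, 210.0], 0.61)]
spool [([313.0, 192.0, 324.0, 197.0], 0.62)]
screwdriver [([347.0, 268.0, 397.0, 285.0], 0.55)]
```

```bash
python3 - <<'E'
import cv2,numpy as np
a=cv2.imread("pics/scene0.png")[140:300,210:390];b=cv2.imread("pics/side0.png")[140:310,230:420]
a=cv2.resize(a,(400,356),interpolation=3);b=cv2.resize(b,(400,358),interpolation=3)[:356]
cv2.imwrite("pics/c0.png",cv2.resize(np.hstack([a,b]),None,fx=1,fy=1))
E
```

```text
(no output)
```

View pics/c0.png

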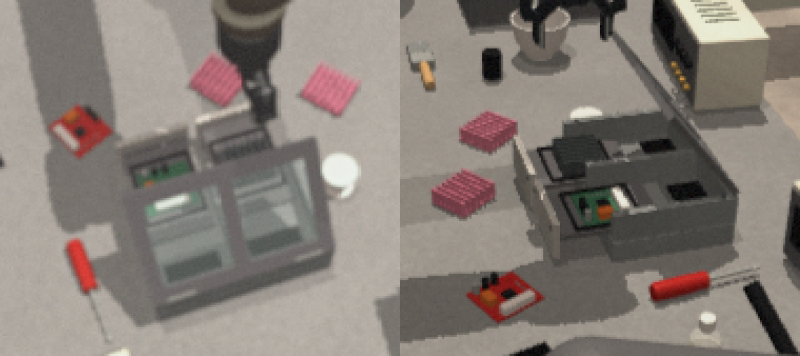

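The green board (side image ~(326,236), scene ~(285,222)) is in the right (-y) carriage. The heatsink is in the left one, and the red board and two pink heatsinks are the look-alikes lying on the bench. I'll enlarge both crops to pick tester corners and confirm this.

```bash
python3 - <<'E'
import cv2
def crop(src,dst,x0,y0,w,h,f):
    a=cv2.resize(cv2.imread(src)[y0:y0+h,x0:x0+w],None,fx=f,fy=f,interpolation=2)
    for i in range(0,w,10):
        cv2.line(a,(i*f,0),(i*f,6 if i%50 else 14),(0,255,255),1)
        if i%20==0: cv2.putText(a,str(x0+i),(i*f+2,22),0,.35,(0,255,255))
    for i in range(0,h,10):
        cv2.line(a,(0,i*f),(6,i*f),(0,255,255),1)
        if i%20==0: cv2.putText(a,str(y0+i),(8,i*f+4),0,.35,(0,255,255))
    cv2.imwrite(dst,a)
crop("pics/side0.png","pics/c1.png",275,150,125,95+20,6 and 5)
crop("pics/scene0.png","pics/c2.png",250,175,125,115,5)
E
```

```text
(no output)
```

View pics/c1.png

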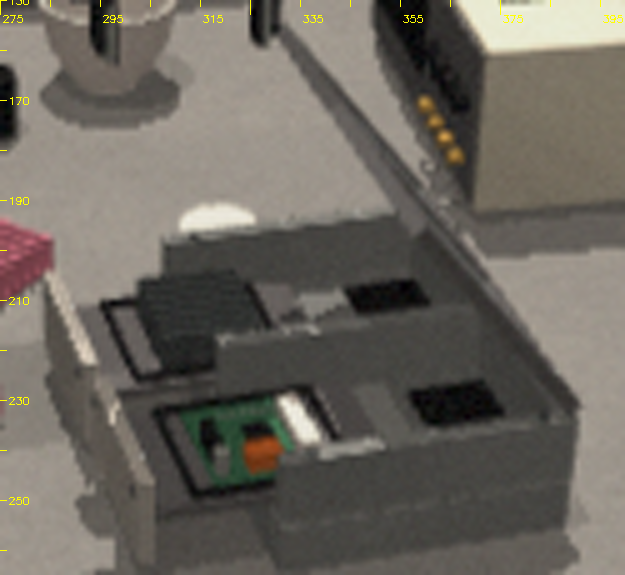

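View pics/c2.png

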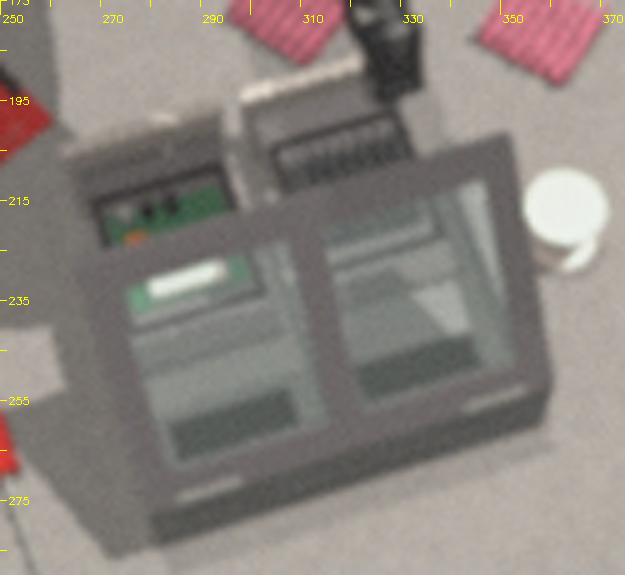

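Confirmed: the green board sits in the right carriage, whose front plate runs from (263,205) to (294,195) in the scene image. The heatsink is in the left carriage. Next I'll fit the tester pose, both carriage extensions and the cover angle to the picked corners.

```bash
cat > fit.py <<'E'
import numpy as np
from workcell import bot
from scipy.spatial.transform import Rotation as R
from scipy.optimize import least_squares
cams={n:bot.camera(n) for n in ["scene","side"]}
def proj(n,P):
    c=cams[n];q=(np.asarray(P)-c["origin"])@R.from_euler("xyz",c["orientation"],degrees=True).as_matrix()
    q=q@c["mtx"].T;return q[:2]/q[2]
# (cam,u,v,kind,local)  kind: f fixed, L/R plate, c cover(s along, y, t thickness)
D=[("side",278,460,"f",(-90,-130,80)),("side",570,530,"f",(90,-130,0)),("side",578,415,"f",(90,-130,80)),
("side",218,345,"f",(-90,-6,80)),("side",163,240,"f",(-90,118,80)),
("side",137,490,"R",(-100,-117,72)),("side",95,390,"R",(-100,-7,72)),("side",45,270,"L",(-100,117,72)),("side",85,360,"L",(-100,7,72)),
("scene",152,545,"f",(90,-130,0)),("scene",545,428,"f",(90,130,0)),("scene",152,515,"f",(90,-130,80)),("scene",553,385,"f",(90,130,80)),
("scene",72,255,"c",(172,-129,10)),("scene",512,133,"c",(172,129,10)),
("scene",65,155,"R",(-100,-117,72)),("scene",222,105,"R",(-100,-7,72)),("scene",240,100,"L",(-100,7,72)),("scene",362,60,"L",(-100,117,72))]
def world(p,k,l):
    x,y,w,a,dl,dr=p;l=np.array(l,float)/1e3
    if k=="R": l[0]-=dr
    if k=="L": l[0]-=dl
    if k=="c":
        s,yy,t=l;l=np.array([.084-s*np.cos(a)+t*np.sin(a),yy,.081+s*np.sin(a)+t*np.cos(a)])
    c,s=np.cos(w),np.sin(w);return np.array([x+c*l[0]-s*l[1],y+s*l[0]+c*l[1],l[2]])
def res(p):
    r=[]
    for n,u,v,k,l in D:
        o=(275,150) if n=="side" else (250,175)
        r+=list(proj(n,world(p,k,l))-np.array([o[0]+u/5,o[1]+v/5]))
    return r
if __name__=="__main__":
    s=least_squares(res,[.6,0,0,.9,.07,.07],loss="soft_l1");p=s.x
    print(np.round(p,4));rr=np.reshape(res(p),(-1,2))
    for d,e in zip(D,rr):print(d[0],d[3],d[4],e.round(1))
    for k,l in [("R",(-100,-62,43)),("L",(-100,62,43)),("c",(172,0,10)),("c",(172,-129,10)),("c",(172,129,10))]:print(k,l,world(p,k,l).round(4))
E
python3 fit.py
```

```text
[ 0.6463 -0.0616  0.0045  0.8998  0.0691  0.0666]
side f (-90, -130, 80) [0.8 0.1]
side f (90, -130, 0) [-0.7 -0.8]
side f (90, -130, 80) [0.3 0.1]
side f (-90, -6, 80) [ 0.7 -0.5]
side f (-90, 118, 80) [ 1.1 -0.1]
side R (-100, -117, 72) [ 1.4 -2.4]
side R (-100, -7, 72) [ 0.6 -3.6]
side L (-100, 117, 72) [ 0.7 -0.7]
side L (-100, 7, 72) [ 0.7 -0.1]
scene f (90, -130, 0) [0.5 0.2]
scene f (90, 130, 0) [-0.8 -0.8]
scene f (90, -130, 80) [-1.9 -1. ]
scene f (90, 130, 80) [ 0.  -0.6]
scene c (172, -129, 10) [-0.4  1. ]
scene c (172, 129, 10) [-0.4 -0.5]
scene R (-100, -117, 72) [-1.3 -2.3]
scene R (-100, -7, 72) [-0.5 -1.5]
scene L (-100, 7, 72) [-0.2 -2.3]
scene L (-100, 117, 72) [ 6.8 -3.3]
R (-100, -62, 43) [ 0.48   -0.1244  0.043 ]
L (-100, 62, 43) [ 4.77e-01 -4.00e-04  4.30e-02]
c (172, 0, 10) [ 0.6312 -0.0617  0.2219]
c (172, -129, 10) [ 0.6318 -0.1907  0.2219]
c (172, 129, 10) [0.6307 0.0673 0.2219]
```

```bash
python3 - <<'E'
from fit import *
def ground(n,u,v,z):
    c=cams[n];d=R.from_euler("xyz",c["orientation"],degrees=True).as_matrix()@np.linalg.inv(c["mtx"])@[u,v,1]
    return (c["origin"]+d*(z-c["origin"][2])/d[2]).round(3)
for b in [("scene",306,176,.02),("scene",356,180,.02),("scene",246,199,.01),("side",261,230,.02),("side",271,202,.02),("side",279,282,.01)]:print(b,ground(*b))
E
python3 -m inch '[[[-50,0,-40],[0,0,0],0],[[-100,0,-80],[0,0,0],0],[[-150,0,-124],[0,0,-0.15],0],[[-150,20,-124],[0,0,-0.3],0],[[-150,40,-124],[0,0,-0.4],0],[[-150,60,-124],[0,0,-0.4],0],[[-150,60,-124],[0,0,-0.4],0]]' 20
```

```text
('scene', 306, 176, 0.02) [ 0.394 -0.003  0.02 ]
('scene', 356, 180, 0.02) [0.463 0.16  0.02 ]
('scene', 246, 199, 0.01) [ 0.413 -0.227  0.01 ]
('side', 261, 230, 0.02) [0.389 0.    0.02 ]
('side', 271, 202, 0.02) [0.451 0.156 0.02 ]
('side', 279, 282, 0.01) [ 0.395 -0.243  0.01 ]
time: 1.9
ee_pos: [0.3958, -0.1235, 0.1654]
tcp_rot: [-89.9, -22.6, -0.2]
wrist_force: [-0.9, -0.6, -0.1]
opening: -0.0001
```

```bash
python3 -m inch '[[[-5,42,0],[0,0,0],0],[[-10,85,0],[0,0,0],0],[[-16,127,0],[0,0,0],0],[[-16,127,0],[0,0,0],0]]'
python3 - <<'E'
from fit import *
P=np.hstack([cv2.resize(cams[n]["frame"][a:a+110,b:b+130],None,fx=3,fy=3,interpolation=2) for n,a,b in [("scene",170,240),("side",180,270)]]) if (cv2:=__import__("cv2")) else 0
cv2.imwrite("pics/d.png",P[:,:,::-1])
E
```

```text
time: 2.3
ee_pos: [0.429, -0.1221, 0.0384]
tcp_rot: [-89.7, -22.2, -0.2]
wrist_force: [-0.6, 0.5, -0.2]
opening: 0.0002
```

View pics/d.png

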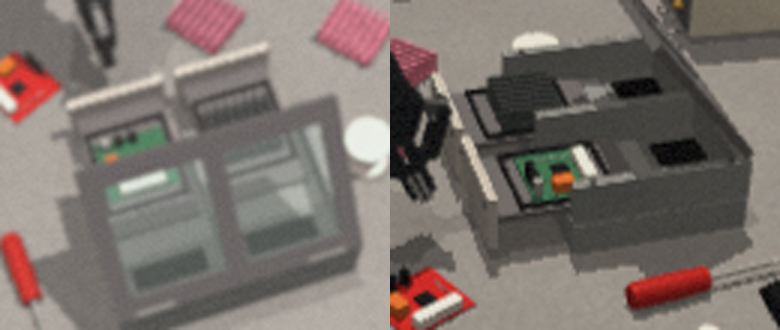

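The fingertips are just in front of the right plate (scene ~(274,188), side ~(410-270 px crop)), the left one is clear and the board is still in its nest. Now I'll push.

```bash
python3 -m inch '[[[15,3,0],[0,0,0],0],[[29,8,0],[0,0,0],0],[[38,12,0],[0,0,0],0],[[47,16,0],[0,0,0],0],[[57,20,0],[0,0,0],0],[[66,24,0],[0,0,0],0],[[75,27,0],[0,0,0],0],[[84,31,0],[0,0,0],0],[[84,31,0],[0,0,0],0]]'
```

```text
time: 3.3
ee_pos: [0.5215, -0.1233, 0.0475]
tcp_rot: [-89.8, -22.6, -0.1]
wrist_force: [-0.5, -0.1, 0.1]
opening: 0.0
```

```bash
python3 -m inch '[[[2,4,0],[0,0,0],0],[[5,5,0],[0,0,0],0],[[7,6,0],[0,0,0],0],[[10,7,0],[0,0,0],0]]'; python3 -m inch '[[[3,1,0],[0,0,0],0],[[6,2,0],[0,0,0],0]]'
```

```text
time: 3.7
ee_pos: [0.533, -0.1232, 0.0443]
tcp_rot: [-89.8, -22.5, -0.1]
wrist_force: [-2.4, 0.4, -2.4]
opening: 0.0004
time: 3.9
ee_pos: [0.5387, -0.1231, 0.0444]
tcp_rot: [-89.8, -22.4, -0.2]
wrist_force: [-28.4, 0.2, 13.5]
opening: 0.0004
```

The carriage is against its stop at 28 N, and the x position agrees with the fit. I'll retreat, rise and level the tool, then check.

```bash
python3 -m inch '[[[-37,-15,0],[0,0,0],0],[[-74,-31,0],[0,0,0],0],[[-58,-70,0],[0,0,0],0],[[-42,-110,0],[0,0,0],0],[[-26,-150,0],[0,0,0],0],[[-10,-190,0],[0,0,0],0],[[8,-230,0],[0,0,0.15],0],[[24,-268,0],[0,0,0.3],0],[[24,-268,0],[0,0,0.39],0],[[24,-268,0],[0,0,0.39],0]]'
python3 - <<'E'
from fit import *
import cv2
P=np.hstack([cv2.resize(cams[n]["frame"][a:a+110,b:b+130],None,fx=3,fy=3,interpolation=2) for n,a,b in [("scene",180,240),("side",150,270)]])
cv2.imwrite("pics/e.png",P[:,:,::-1])
p=[.6463,-.0616,.0045,.9,.069,0]
for n,k,l in [("scene","R",(-100,-117,72)),("scene","R",(-100,-7,72)),("side","R",(-100,-117,72)),("side","R",(-100,-7,72))]:
    q=proj(n,world(p,k,l));o=(240,180) if n=="scene" else (270,150);print(n,l,((q-o)*3).round())
E
```

```text
time: 4.9
ee_pos: [0.4622, -0.1242, 0.3012]
tcp_rot: [-89.8, 0.2, -0.0]
wrist_force: [-0.0, 1.0, -1.4]
opening: 0.0002
scene (-100, -117, 72) [ 81. 124.]
scene (-100, -7, 72) [179.  95.]
side (-100, -117, 72) [170. 277.]
side (-100, -7, 72) [138. 214.]
```

View pics/e.png

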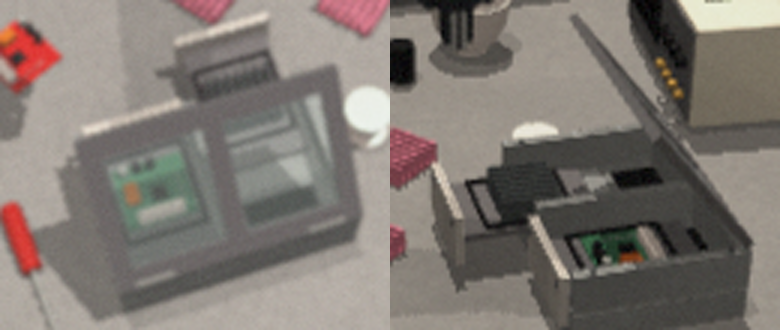

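Right carriage is home: its plate is flush with the plinth at side crop (535-560, 215-315). The board is flat, the left carriage still stands out and the cover is unmoved. Next I'll go above the cover edge and push down along the arc.

```bash
python3 -m inch '[[[45,0,15],[0,0,0],0],[[90,0,30],[0,0,0],0],[[135,0,45],[0,0,0],0],[[175,0,62],[0,0,0],0],[[194,0,62],[0,0,0],0],[[194,30,62],[0,0,0],0],[[194,55,62],[0,0,0],0],[[194,75,62],[0,0,0],0],[[194,75,62],[0,0,0],0]]'
```

```text
time: 5.9
ee_pos: [0.6526, -0.0618, 0.2232]
tcp_rot: [-89.7, 0.1, -0.1]
wrist_force: [-0.1, 0.0, 1.2]
opening: -0.0001
```

```bash
python3 -m inch '[[[3,8,0],[0,0,0],0],[[3,14,0],[0,0,0],0],[[-3,19,0],[0,0,0],0],[[-9,24,0],[0,0,0],0],[[-16,31,0],[0,0,0],0],[[-23,38,0],[0,0,0],0],[[-30,46,0],[0,0,0],0]]'
python3 - <<'E'
from fit import *
import cv2
P=np.hstack([cv2.resize(cams[n]["frame"][a:a+130,b:b+130],None,fx=3,fy=3,interpolation=2) for n,a,b in [("scene",160,240),("side",130,270)]])
cv2.imwrite("pics/f.png",P[:,:,::-1])
E
```

```text
time: 6.6
ee_pos: [0.6228, -0.0617, 0.1783]
tcp_rot: [-89.8, -0.1, -0.1]
wrist_force: [0.3, -1.1, 1.9]
opening: -0.0002
```

View pics/f.png

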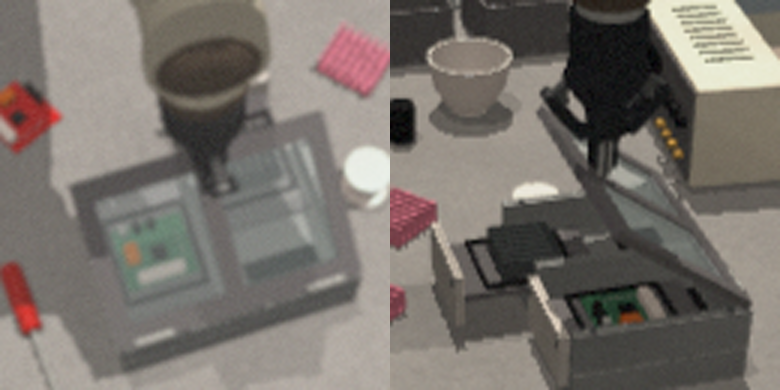

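The cover is going down with the fingertips on its outer face (scene crop ~(215,185)). Continuing along the arc.

```bash
python3 -m inch '[[[-6,10,0],[0,0,0],0],[[-12,19,0],[0,0,0],0],[[-17,28,0],[0,0,0],0],[[-21,37,0],[0,0,0],0],[[-25,47,0],[0,0,0],0],[[-28,56,0],[0,0,0],0],[[-30,66,0],[0,0,0],0],[[-32,76,0],[0,0,0],0],[[-32,84,0],[0,0,0],0]]'
python3 -m inch '[[[0,4,0],[0,0,0],0],[[0,7,0],[0,0,0],0]]'
```

```text
time: 7.6
ee_pos: [0.5897, -0.0611, 0.0924]
tcp_rot: [-89.7, 0.1, -0.1]
wrist_force: [-0.6, -0.5, 1.2]
opening: -0.0001
time: 7.8
ee_pos: [0.5899, -0.0611, 0.0905]
tcp_rot: [-89.8, -0.2, -0.1]
wrist_force: [-22.4, 1.5, 55.4]
opening: -0.0001
```

The cover is seated: the tip is at 90.5 mm (shut face 91 mm) and the force jumped to 55 N. I'll hold a moment at light pressure, then retreat upward and check.

```bash
python3 -m inch '[[[0,-3,0],[0,0,0],0],[[0,-3,0],[0,0,0],0],[[0,-40,0],[0,0,0],0],[[0,-85,0],[0,0,0],0],[[0,-130,0],[0,0,0],0],[[-45,-170,0],[0,0,0],0],[[-90,-200,0],[0,0,0],0],[[-135,-210,0],[0,0,0],0],[[-180,-210,0],[0,0,0],0],[[-180,-210,0],[0,0,0],0]]'
python3 - <<'E'
from fit import *
import cv2
P=np.hstack([cv2.resize(cams[n]["frame"][a:a+130,b:b+130],None,fx=3,fy=3,interpolation=2) for n,a,b in [("scene",160,240),("side",150,270)]])[:,:,::-1].copy()
p=[.6463,-.0616,.0045,0,.069,0]
for k,l in [("R",(-100,-117,72)),("R",(-100,-7,72)),("L",(-100,7,72)),("L",(-100,117,72)),("c",(172,-129,10)),("c",(172,129,10)),("c",(0,-129,10))]:
    for n,o,s in [("scene",(240,160),0),("side",(270,150),390)]:
        q=(proj(n,world(p,k,l))-o)*3;cv2.circle(P,(int(q[0]+s),int(q[1])),3,(0,255,255),1)
cv2.imwrite("pics/g.png",P)
E
```

```text
time: 8.8
ee_pos: [0.4058, -0.0615, 0.3016]
tcp_rot: [-89.8, -0.3, -0.1]
wrist_force: [1.7, 0.2, 0.2]
opening: 0.0002
```

View pics/g.png

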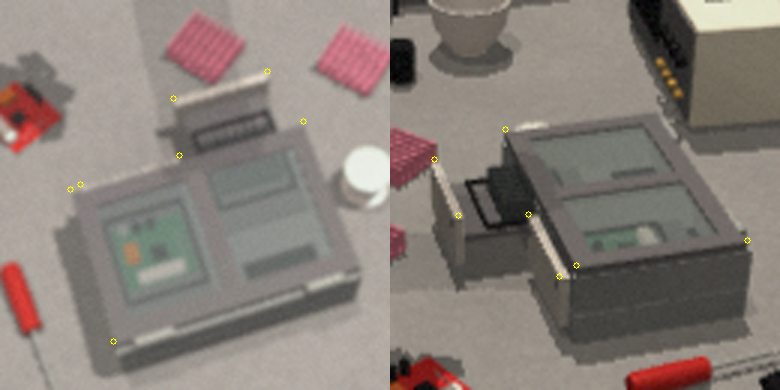

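The cover is flat on the rails. The right plate is flush, and the left plate and heatsink are unchanged and match the fitted markers. The arm is clear, so I'm handing in.

```bash
python3 -c "
from workcell import bot
print(bot.job_done(), bot.get_obs()['time'])"
```

```text
the job is handed in; nothing more can be done
the job is handed in; nothing more can be done
```

I pushed the right carriage, which carries the green board, home by its front plate, then pushed the cover shut with the closed fingertips and handed the job in. `job_done()` gave no verdict.

- **Carriage:** it reached its stop with 28 N on the wrist, and the tip stopped 6 mm beyond where I expected. Pictures show the front plate flush with the plinth and the board flat in its nest.
- **Cover:** it seated with the tip 90.5 mm above the bench, against 91 mm for a shut cover. That last push peaked at 55 N on the wrist, well under the 120 N limit. The final pictures show it flat on the rails.
- **Other things:** the left carriage and heatsink look unmoved, as do the spool, the screwdriver and the look-alikes within view. I did not check the flux bottle, parts tray, brush or capacitor in the last pictures; the arm stayed away from them.
- **End state:** the arm was clear at about 0.30 m height, 8.8 s into the run.

One check disagreed slightly: some front-plate corners differed from my fit by 2–4 pixels. One left-plate corner, partly hidden by the gripper, was off by about 7 pixels.

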